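Free the clay extruder's die cap

ROBOT

A 6-joint arm with a two-finger parallel gripper is mounted at the origin on a cart in front of the work surface, level with it; the furniture and walls round the work are solid. World frame = base frame: x ahead of the robot, y to its left, z up, the work surface at z = 0. Lengths are in m, angles in rad, forces in N, time in s.
With the tool pointing down it reaches from about 0.3 to 0.95 m from the base axis. Payload 3.1 kg.
Tool frame: the origin (TCP) lies on the centre line of the jaws, within the pads' length; the fingertips stand 11 mm ahead of it and the grasp point (between the pads) lies 8 mm behind it; z points along the fingers, y is the line along which they close (so a half turn about z gives the same grasp; the last joint's range is limited). The gripper opens to 85 mm and grips with 20 to 120 N. Pads are 22 mm wide; open, the fingers measure 114 mm over their backs; the gripper's body (76 mm by 85 mm) begins 54 mm behind the grasp point. The pads swing forward as they close: fully open they stand 13 mm farther back than shut.
Start: joints at [-1.411, 0.308, 1.634, -0, 1.2, -0.07], TCP at [0.142, -0.609, 0.242] pointing down, gripper open.
Joint ranges: [-3.06, 3.06], [-0.79, 1.96], [0.05, 2.63], [-1.19, 4.34], [0.05, 2.64], [-2.94, 2.94]. Speed limits (rad/s): [2.79, 2.79, 3.14, 3.14, 3.14, 3.14].

INTERFACE

Orientations are given as [roll, pitch, yaw] about the fixed x, y, z axes, in that order (R = Rz(yaw) Ry(pitch) Rx(roll)).
In Python, from bench import manip, cams gives the robot as it stands.
- The arm moves only by the tool move_arm, never from a script. Its arguments are lists of equal length, an entry for each row: "jaw": the opening, from 0 (shut) to 1 (fully open); "xyz": the shift along the tool's x, y, z each as a share of 25 mm, from -1 to 1, a list of three; "turn": the turn about the tool's z as a share of 0.1 rad, from -1 to 1. A call has 1 to 10 rows; each row shifts and turns the commanded pose from where the row before left it, along the tool's axes as they then stand; what a row does not reach is not made up. A row lasts 1/12 s, in which the tool goes at most 41.7 mm and 7.16 degrees, less where a joint would pass 70% of its speed; a pose out of reach is approached as far as the arm can. A call with a number of a shift or a turn outside -1 to 1 is refused whole. A call with a gripper value outside its range is refused whole. The fingers move at their own pace and stop on an object; the grip force is fixed at half the most. Time passes only in rows, so rows that do not move let the fingers close. It gives the time, the measured TCP pose, the force, the opening and the grip force at its end, in the units of the state.
- manip.state(): the state, without advancing time (a new reading comes with each control period).
- cams.get_image(name): name is "side" or "top" or "wrist"; returns the picture (420x560x3 uint8, red, green, blue); there is no depth.
- cams.camera_info(name): a dict with "mtx" (3x3 intrinsics, pixels), "eye" and "attitude" of the camera in the world. Camera axes: x right, y down, z forward; pixel columns grow to the right and rows downward; lengths in m; the calibration is good to about 2 mm. A picture is of the moment at which its call begins: read the wrist's pose just before it. camera_info takes no time and is no camera call; for the wrist camera it gives the pose at the moment of the call.
- manip.finish_job(): hands the job in; it is judged then, once.
The state is a dict: "t": time; "qpos": joint angles; "joint_velocities": joint speeds; "tau": joint torques, N m; "tcp_pos": TCP position; "orientation": TCP orientation; "contact_force": force on the tool from outside, world axes, zero at the start; "moment": the same for the moment, N m; "opening": finger opening in m; "finger_force": force on a finger pad.
Only numpy, scipy, OpenCV 4.12 (cv2) and the standard library are available. Lean on these libraries where they do the work, as an engineer would, in place of code of your own. Each camera call takes 0.05 s, during which the arm holds its last target. There are 200 camera calls.

TASK

Get the clay extruder ready for a new die: first put the loose flat die and the loose tapered nozzle away in the parts tray, each into the compartment that already holds one of its kind. Then unscrew the flat-topped ribbed cap from its barrel in the stand (not the cap with the spout); its thread may be right- or left-handed and nothing outside shows which, so turn it one way and, if it stays fast, the other way. Finish holding that cap in the gripper, level and lifted well clear above its own barrel, without having pushed the clay skull, the water pot or the slip bottle about.

Things in the scene. Friction and masses are not known exactly. Their poses are not given: they have to be found in the camera images.
- die_cap: flat-topped ribbed round metal screw cap, 52 mm across, 30 mm high, 220 g, open below; recessed steel die with three crossed slots in its top. Origin at the centre of its underside, z up along its axis. It starts screwed home on one of the stand's two barrels, underside at z = 146 mm, top at 176 mm; below it the barrel is 44 mm across down to a collar at z = 106 mm
- die_cap_grip (a point): point on the flat-topped cap's axis, 17 mm above its underside, where to grip it (40 N holds it well). Quick thread, hand unknown: the tightening way it binds within 5 degrees (over 0.5 N m); the loosening way it turns with under 0.2 N m, is held down until about 48 degrees, is free from 55, stops at about 80 and can be lifted there. It need not rise as it turns; the neck reaches 16 mm into it
- nozzle_cap: the other extruder's cap, the same ribbed collar but with a tapered spout to 68 mm height; it is to stay on. Origin at the centre of its underside, z = 146 mm
- extruder_stand: fixed wooden bench stand, 94 mm (its x) by 205 mm (its y), board top at z = 96 mm, with two upright steel barrels 44 mm across at y = +62 and -62 mm of its frame, the die end up; origin at the centre of its underside on the counter
- barrel_mouth_left (a point): centre of the top of the neck of the barrel at +y of the stand, z = 162 mm (the neck is 34 mm across; its top touches the cap from inside)
- barrel_mouth_right (a point): the same for the barrel at -y of the stand
- parts_tray: fixed shallow wooden tray, 110 mm (its x) by 200 mm (its y), 22 mm high, walls and floor 5 mm; a wall at y = 0, 19 mm high, parts it into two compartments of about 100 by 92 mm, one at +y, one at -y; origin at the centre of its underside
- loose_die: loose flat aluminium die lying on the counter, a disc 40 mm across and 8 mm thick, 40 g, with crossed slots; origin at the centre of its underside
- loose_nozzle: loose tapered aluminium nozzle standing on the counter, 52 mm high, 50 g: round collar 32 mm across up to 24 mm height, above it a cone to 13 mm across; origin at the centre of its underside
- tray_die: a flat die like the loose one, lying in one compartment of the tray, towards its +x end (it may be at +y or -y from run to run)
- tray_nozzle: a nozzle like the loose one, standing in the other compartment of the tray, towards its +x end
- clay_skull: small fragile clay skull on the counter, 83 x 56 x 59 mm, to be left alone; origin at the centre of its underside
- water_pot: glazed pot, 68 mm across, 63 mm high, to be left alone; origin at the centre of its underside
- slip_bottle: white squeeze bottle, 41 mm across, 112 mm high, to be left alone; origin at the centre of its underside
Mind the look-alikes: they are no part of the job. What is shaped like the loose_nozzle but blue or orange is not meant.

How it is judged:
By the outcome, as a careful person would: the job done as asked, in the order asked, and still so for the second after the job is handed in, while the arm keeps its last pose, push and grip.
It also fails if it takes over 64 s, if anything falls off the work surface, if the arm or the gripper's body presses on something with over 40 N, if the wrist force passes 120 N, or if a joint passes its speed limit or range.

## Working session

There is one attempt and no reset: what is moved stays moved. The work goes in short steps, Python scripts to look and compute and a tool call to move; the robot and the scene stay as the last step left them, time stands still between calls to the robot, and variables do not carry over. Pictures are saved under pics/ and viewed, at most 13 in all, crops included, and the job is handed in when it is done.

Besides the shell and the picture viewer there is one more tool, called after "Emit:" as name(argument=value, ...), one argument or row to a line, values as JSON. move_arm: Moves the arm, as the interface text tells. Shift numbers are shares of 25 mm and turn numbers shares of 0.1 rad, none past 1 either way. Its arguments: {"type":"object","properties":{"jaw":{"type":"array","items":{"type":"number"}},"xyz":{"type":"array","items":{"type":"array","items":{"type":"number"}}},"turn":{"type":"array","items":{"type":"number"}}},"required":["jaw","xyz","turn"]}

```bash
mkdir -p pics; ls; python3 - <<'E'
from bench import manip, cams
import cv2
for n in ("top","side"):
    im=cams.get_image(n); cv2.imwrite(f"pics/{n}0.png",cv2.resize(im[:,:,::-1],(800,600),interpolation=cv2.INTER_CUBIC))
    print(n,cams.camera_info(n))
s=manip.state(); print(s)
E
```

```text
pics
top {'mtx': array([[496.30962828,   0.        , 283.84990359],
       [  0.        , 496.30962828, 208.94738514],
       [  0.        ,   0.        ,   1.        ]]), 'eye': array([ 0.35205703, -0.18097908,  1.2281437 ]), 'attitude': array([-3.00204513, -0.01504306, -1.57694175])}
side {'mtx': array([[427.95696326,   0.        , 270.79744472],
       [  0.        , 427.95696326, 207.03244291],
       [  0.        ,   0.        ,   1.        ]]), 'eye': array([0.02907845, 0.49617815, 0.69429561]), 'attitude': array([-2.17031782,  0.01526444, -2.5904502 ])}
{'t': 0.1, 'qpos': array([-1.41069595e+00,  3.08946371e-01,  1.63505603e+00, -2.39230081e-05,
        1.19967123e+00, -6.97070909e-02]), 'joint_velocities': array([-0.00202614, -0.00275972, -0.00248235, -0.00099204,  0.00102721,
       -0.00089714]), 'tau': array([ 4.72350257e-05, -4.16407299e+01, -2.77645576e+01, -1.02448344e-04,
        4.02065620e-03,  7.20078503e-06]), 'tcp_pos': array([ 0.14221715, -0.6078713 ,  0.2411457 ]), 'orientation': array([-3.13951518e+00, -1.22719435e-04,  2.29816043e-01]), 'contact_force': array([ 0.31938637,  0.1755205 , -0.36305579]), 'moment': array([ 0.02011716,  0.05579164, -0.013119  ]), 'finger_force': 0.0, 'opening': 0.08533557952941193}
```

View pics/top0.png

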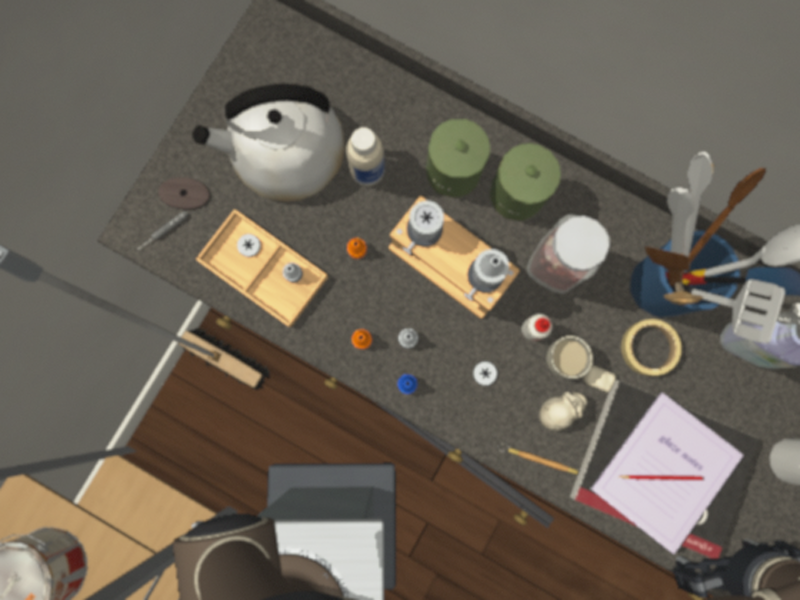

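View pics/side0.png

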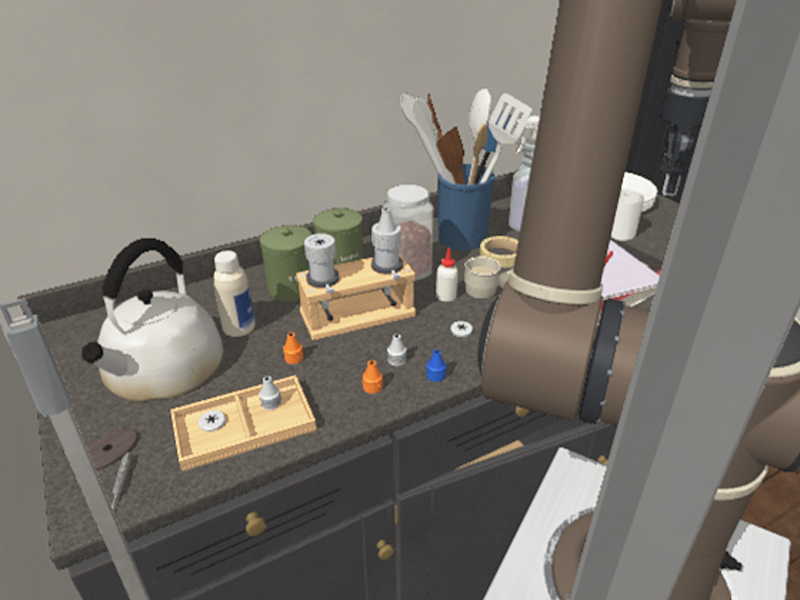

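The top picture shows the loose nozzle (408,338), loose die (485,373), die cap (427,217), spout cap (490,265), and tray corners at about (237,211), (327,278), (291,326) and (198,257). The tray die is at (249,245) and the tray nozzle at (292,271). Next I'll enlarge the top picture for finer measurement.

```bash
cat > h.py <<'E'
import numpy as np
from bench import manip, cams
from scipy.spatial.transform import Rotation as R
def px2w(name,u,v,z,info=None):
    i=info or cams.camera_info(name)
    d=R.from_euler('xyz',i['attitude']).as_matrix()@np.linalg.inv(i['mtx'])@[u,v,1]
    return i['eye']+d*(z-i['eye'][2])/d[2]
def w2px(name,p,info=None):
    i=info or cams.camera_info(name)
    q=i['mtx']@R.from_euler('xyz',i['attitude']).as_matrix().T@(np.asarray(p)-i['eye'])
    return q[:2]/q[2]
E
python3 - <<'E'
from h import *
import cv2
im=cv2.imread('pics/top0.png'); 
# native coordinates: u=x*0.7
f=0.7
for n,x,y,z in [("noz",408,338,.03),("die",485,373,.008),("cap",427,217,.176),("spoutcap tip",494,258,.214),("tA",237,211,.022),("tB",327,278,.022),("tC",291,326,.022),("tD",198,257,.022),("tdie",249,245,.013),("tnoz",292,271,.03),("sA",423,198,.096),("sB",520,265,.096),("sC",484,317,.096),("sD",390,246,.096),("orange1",361,339,.03),("blue",407,384,.03),("orange2",357,247,.03),("bottle",540,325,.11)]:
    print(n,px2w("top",x*f,y*f,z).round(4))
raw=cams.get_image("top")[:,:,::-1]
c=raw[130:290,260:360]; c2=raw[140:235,135:235]
cv2.imwrite('pics/c1.png',np.hstack([cv2.resize(c[:110],(400,440),interpolation=cv2.INTER_CUBIC),cv2.resize(raw[210:290,270:350],(400,400),interpolation=cv2.INTER_CUBIC)[:440] if 0 else cv2.copyMakeBorder(cv2.resize(raw[215:290,265:345],(400,375),interpolation=cv2.INTER_CUBIC),0,65,0,0,cv2.BORDER_CONSTANT)]))
E
```

```text
noz [ 0.4527 -0.2039  0.03  ]
die [ 0.3937 -0.336   0.008 ]
cap [ 0.625  -0.2313  0.176 ]
spoutcap tip [ 0.5536 -0.3266  0.214 ]
tA [0.6765 0.0924 0.022 ]
tB [ 0.5576 -0.0652  0.022 ]
tC [ 0.4748 -0.0047  0.022 ]
tD [0.5951 0.1573 0.022 ]
tdie [0.6179 0.072  0.013 ]
tnoz [ 0.5686 -0.006   0.03  ]
sA [ 0.6779 -0.2288  0.096 ]
sB [ 0.5653 -0.3857  0.096 ]
sC [ 0.4804 -0.3252  0.096 ]
sD [ 0.5974 -0.1743  0.096 ]
orange1 [ 0.4514 -0.1243  0.03  ]
blue [ 0.3753 -0.2017  0.03  ]
orange2 [ 0.6102 -0.117   0.03  ]
bottle [ 0.4656 -0.4122  0.11  ]
```

View pics/c1.png

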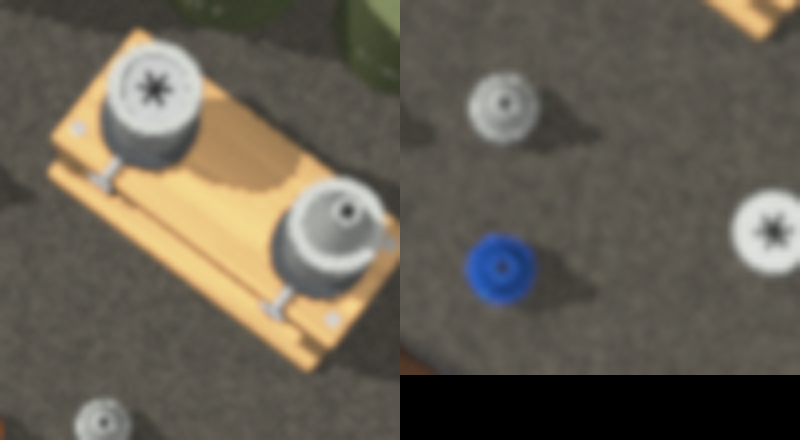

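The crop confirms the cap star at native pixel (298.8,152), the nozzle tip at (285.8,235.6) and the die at (339.8,261.4). These match the estimates, and the tray measures 197 x 104 mm against a nominal 200 x 110. The tray's +y direction is about (0.6,0.8) in the world, with the die compartment at +y. First I'll turn to yaw -0.64.

Emit:
move_arm(
  jaw=[0.65, 0.65, 0.65, 0.65, 0.65, 0.65, 0.65, 0.65, 0.65],
  xyz=[
    [0, 0, 0],
    [0, 0, 0],
    [0, 0, 0],
    [0, 0, 0],
    [0, 0, 0],
    [0, 0, 0],
    [0, 0, 0],
    [0, 0, 0],
    [0, 0, 0],
  ],
  turn=[1, 1, 1, 1, 1, 1, 1, 1, 0.7],
)

```text
t: 0.9
tcp_pos: [0.1423, -0.6082, 0.2418]
orientation: [-3.141, 0.001, -0.645]
contact_force: [-0.2, -0.1, 0.1]
opening: 0.0553
finger_force: 0.0
```

```bash
cat >> h.py <<'E'
def plan(x,y,z=None):
    s=manip.state(); p=s['tcp_pos']; d=np.array([x,y,p[2] if z is None else z])-p
    t=R.from_euler('xyz',s['orientation']).as_matrix().T@d
    print('t',round(s['t'],2),'tcp',p.round(4),'rpy',s['orientation'].round(3),'q',s['qpos'].round(2),'F',s['contact_force'].round(1),'open',round(s['opening'],4))
    print('tool shift mm',(t*1000).round(1),'units of 25mm',(t/.025).round(2))
E
python3 - <<'E'
from h import *
print(px2w("top",285.8,235.6,.052),px2w("top",339.8,261.4,.008),px2w("top",298.8,152,.176))
plan(*px2w("top",339.8,261.4,.008)[:2],.15)
E
```

```text
[ 0.45321235 -0.20392833  0.052     ] [ 0.39298621 -0.33672004  0.008     ] [ 0.6248201 -0.231036   0.176    ]
t 0.9 tcp [ 0.1423 -0.6082  0.2418] rpy [-3.141e+00  1.000e-03 -6.450e-01] q [-1.41  0.31  1.63  0.    1.2   0.8 ] F [-0.2 -0.1  0.1] open 0.0553
tool shift mm [  37.3 -367.6   92. ] units of 25mm [  1.49 -14.7    3.68]
```

Emit:
move_arm(
  jaw=[0.65, 0.65, 0.65, 0.65, 0.65, 0.65, 0.65, 0.65, 0.65, 0.65],
  xyz=[
    [0.1, -0.98, 0],
    [0.1, -0.98, 0],
    [0.1, -0.98, 0],
    [0.1, -0.98, 0],
    [0.1, -0.98, 0],
    [0.1, -0.98, 0],
    [0.1, -0.98, 0],
    [0.1, -0.98, 0],
    [0.1, -0.98, 0],
    [0.1, -0.98, 0],
  ],
  turn=[0, 0, 0, 0, 0, 0, 0, 0, 0, 0],
)

```text
t: 1.73
tcp_pos: [0.3093, -0.4258, 0.242]
orientation: [-3.141, 0.001, -0.64]
contact_force: [-0.3, -0.2, 0.1]
opening: 0.0556
finger_force: 0.0
```

Emit:
move_arm(
  jaw=[0.65, 0.65, 0.65, 0.65, 0.65, 0.65, 0.65, 0.65, 0.65],
  xyz=[
    [0.1, -0.98, 0],
    [0.1, -0.98, 0],
    [0.1, -0.98, 0],
    [0.1, -0.98, 0.7],
    [0.09, -0.98, 1],
    [0, 0, 1],
    [0, 0, 1],
    [0, 0, 0],
    [0, 0, 0],
  ],
  turn=[0, 0, 0, 0, 0, 0, 0, 0, 0],
)

```text
t: 2.48
tcp_pos: [0.3907, -0.3349, 0.1483]
orientation: [-3.141, 0.004, -0.64]
contact_force: [0.8, 1.2, 0.1]
opening: 0.0556
finger_force: 0.0
```

```bash
python3 - <<'E'
from h import *
import cv2
i=cams.camera_info("wrist"); im=cams.get_image("wrist")
cv2.imwrite('pics/w1.png',im[:,:,::-1])
plan(.393,-.3367,.04)
print(w2px("wrist",[.393,-.3367,.008],i)); print(i)
s=manip.state(); Rm=R.from_euler('xyz',s['orientation']).as_matrix()
print('eye in tool',Rm.T@(i['eye']-s['tcp_pos']))
E
```

```text
t 2.53 tcp [ 0.3917 -0.3362  0.15  ] rpy [-3.142  0.    -0.64 ] q [-0.79  0.21  1.96 -0.    0.97  1.42] F [ 0.7 -0.7  0.4] open 0.0554
tool shift mm [  1.4  -0.4 110. ] units of 25mm [ 0.05 -0.02  4.4 ]
[276.39723449 202.03605289]
{'mtx': array([[316.15681013,   0.        , 275.28507119],
       [  0.        , 316.15681013, 215.05204472],
       [  0.        ,   0.        ,   1.        ]]), 'eye': array([ 0.44809832, -0.37671615,  0.28038124]), 'attitude': array([ 2.85548010e+00,  6.61970716e-04, -2.21077919e+00])}
eye in tool [ 0.06934517 -0.00121783 -0.13043005]
```

View pics/w1.png

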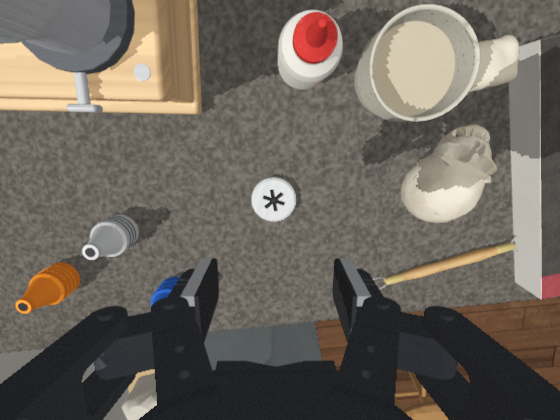

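The wrist picture shows the die centre at (273.5,199.5), about 3 px from where it was predicted.

```bash
python3 - <<'E'
from h import *
p=px2w("wrist",273.5,199.5,.008);print(p)
q=px2w("wrist",91,251.5,.052);print('nozzle tip',q)
plan(*((p[:2]+[.393,-.3367])/2),.02)
E
```

```text
[ 0.39752504 -0.33754158  0.008     ]
nozzle tip [ 0.45776824 -0.20405718  0.052     ]
t 2.53 tcp [ 0.3917 -0.3362  0.15  ] rpy [-3.142  0.    -0.64 ] q [-0.79  0.21  1.96 -0.    0.97  1.42] F [ 0.7 -0.7  0.4] open 0.0554
tool shift mm [  3.4  -1.4 130. ] units of 25mm [ 0.14 -0.06  5.2 ]
```

Emit:
move_arm(
  jaw=[0.65, 0.65, 0.65, 0.65, 0.65, 0.65, 0.65, 0.65],
  xyz=[
    [0.14, -0.06, 1],
    [0, 0, 1],
    [0, 0, 1],
    [0, 0, 1],
    [0, 0, 0.9],
    [0, 0, 0.3],
    [0, 0, 0],
    [0, 0, 0],
  ],
  turn=[0, 0, 0, 0, 0, 0, 0, 0],
)

```text
t: 3.2
tcp_pos: [0.3964, -0.3383, 0.0212]
orientation: [3.141, -0.002, -0.641]
contact_force: [0.3, -0.8, -0.3]
opening: 0.0557
finger_force: 0.0
```

Emit:
move_arm(
  jaw=[0.65, 0.65, 0.65, 0.65, 0.65, 0.65, 0.65],
  xyz=[
    [0, 0, 0.08],
    [0, 0, 0.08],
    [0, 0, 0.08],
    [0, 0, 0.06],
    [0, 0, 0],
    [0, 0, 0],
    [0, 0, 0],
  ],
  turn=[0, 0, 0, 0, 0, 0, 0],
)

```text
t: 3.78
tcp_pos: [0.3954, -0.337, 0.0123]
orientation: [3.142, -0.0, -0.64]
contact_force: [0.1, 0.1, 0.5]
opening: 0.0555
finger_force: 0.0
```

Emit:
move_arm(
  jaw=[0.53, 0.53, 0.53, 0.53, 0.53, 0.53, 0.53],
  xyz=[
    [0, 0, 0],
    [0, 0, 0],
    [0, 0, 0.06],
    [0, 0, 0.06],
    [0, 0, 0.04],
    [0, 0, 0],
    [0, 0, 0],
  ],
  turn=[0, 0, 0, 0, 0, 0, 0],
)

```text
t: 4.37
tcp_pos: [0.3955, -0.337, 0.0088]
orientation: [-3.142, 0.0, -0.64]
contact_force: [-2.2, 0.5, 6.4]
opening: 0.0452
finger_force: 2.7
```

Emit:
move_arm(
  jaw=[0.53, 0.3, 0.3, 0.3, 0.3, 0.3, 0.3],
  xyz=[
    [0, 0, -0.07],
    [0, 0, 0],
    [0, 0, 0],
    [0, 0, 0],
    [0, 0, 0],
    [0, 0, 0],
    [0, 0, 0],
  ],
  turn=[0, 0, 0, 0, 0, 0, 0],
)

```text
t: 4.95
tcp_pos: [0.3956, -0.3372, 0.0108]
orientation: [3.142, -0.0, -0.64]
contact_force: [-2.5, 0.9, 7.7]
opening: 0.0369
finger_force: 59.2
```

Emit:
move_arm(
  jaw=[0.3, 0.3, 0.3, 0.3, 0.3, 0.3],
  xyz=[
    [0, 0, -0.2],
    [0, 0, -0.6],
    [0, 0, -1],
    [0, 0, -1],
    [0, 0, -1],
    [0, 0, -1],
  ],
  turn=[0, 0, 0, 0, 0, 0],
)

```text
t: 5.45
tcp_pos: [0.3951, -0.3367, 0.1309]
orientation: [-3.141, 0.001, -0.64]
contact_force: [-0.1, -0.3, -1.0]
opening: 0.0369
finger_force: 60.1
```

```bash
python3 - <<'E'
from h import *
import cv2
cv2.imwrite('pics/w2.png',cams.get_image("wrist")[:,:,::-1])
plan(.587,.0966)
E
```

```text
t 5.5 tcp [ 0.398  -0.3395  0.1362] rpy [ 3.14  -0.009 -0.64 ] q [-0.79  0.24  1.96  0.    0.93  1.42] F [ 1.1 -0.8  2.5] open 0.0364
tool shift mm [-108.8 -462.6   -1.5] units of 25mm [ -4.35 -18.51  -0.06]
```

View pics/w2.png

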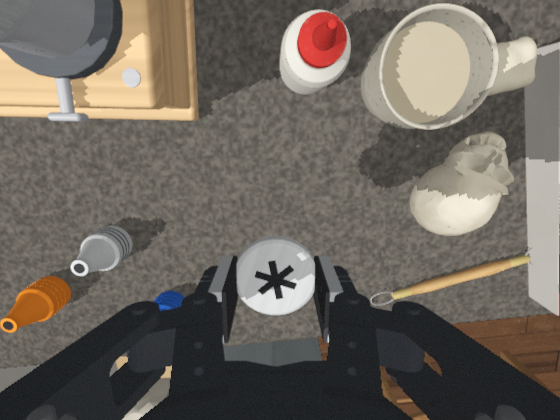

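The die is held level, with its centre at (275,277), slightly ahead of the pads. I'll work out that offset.

```bash
python3 - <<'E'
from h import *
s=manip.state(); p=px2w("wrist",275,276,s['tcp_pos'][2]-.008+.005)
d=R.from_euler('xyz',s['orientation']).as_matrix().T@(p-s['tcp_pos']);print('die in tool',d)
off=R.from_euler('xyz',s['orientation']).as_matrix()@[d[0],0,0]
T=np.array([.5772,.0451]); yh=np.array([np.sin(.64),np.cos(.64)]);xh=np.array([np.cos(.64),-np.sin(.64)])
t=T-.023*xh+.047*yh; print(t)
plan(*(t-off[:2]))
# tray check in wrist? 
E
```

```text
die in tool [ 0.00135673 -0.00093639  0.00301059]
[0.58681998 0.096534  ]
t 5.5 tcp [ 0.398  -0.3395  0.1362] rpy [ 3.14  -0.009 -0.64 ] q [-0.79  0.24  1.96  0.    0.93  1.42] F [ 1.1 -0.8  2.5] open 0.0364
tool shift mm [-110.3 -462.5   -1.5] units of 25mm [ -4.41 -18.5   -0.06]
```

Emit:
move_arm(
  jaw=[0.3, 0.3, 0.3, 0.3, 0.3, 0.3, 0.3, 0.3, 0.3, 0.3],
  xyz=[
    [-0.2, -0.5, -0.4],
    [-0.23, -0.97, 0],
    [-0.23, -0.97, 0],
    [-0.23, -0.97, 0],
    [-0.23, -0.97, 0],
    [-0.23, -0.97, 0],
    [-0.23, -0.97, 0],
    [-0.23, -0.97, 0],
    [-0.23, -0.97, 0],
    [-0.23, -0.97, 0],
  ],
  turn=[0, 0, 0, 0, 0, 0, 0, 0, 0, 0],
)

```text
t: 6.33
tcp_pos: [0.4879, -0.1168, 0.1398]
orientation: [3.142, 0.0, -0.64]
contact_force: [0.3, -0.1, -0.6]
opening: 0.0369
finger_force: 60.1
```

Emit:
move_arm(
  jaw=[0.3, 0.3, 0.3, 0.3, 0.3, 0.3, 0.3, 0.3, 0.3, 0.3],
  xyz=[
    [-0.23, -0.97, 0],
    [-0.23, -0.97, 0],
    [-0.23, -0.97, 0],
    [-0.23, -0.97, 0],
    [-0.23, -0.97, 0],
    [-0.23, -0.97, 0],
    [-0.23, -0.97, 0],
    [-0.23, -0.97, 0],
    [-0.3, -0.8, 0],
    [0, -0.6, 0],
  ],
  turn=[0, 0, 0, 0, 0, 0, 0, 0, 0, 0],
)

```text
t: 7.17
tcp_pos: [0.5812, 0.0998, 0.1395]
orientation: [3.141, 0.001, -0.639]
contact_force: [0.9, -0.5, -0.4]
opening: 0.037
finger_force: 60.1
```

Emit:
move_arm(
  jaw=[0.3, 0.3],
  xyz=[
    [0, 0, 0],
    [0, 0, 0],
  ],
  turn=[0, 0],
)

```text
t: 7.33
tcp_pos: [0.5815, 0.098, 0.1396]
orientation: [3.141, 0.0, -0.639]
contact_force: [0.3, -0.5, -0.2]
opening: 0.0366
finger_force: 60.2
```

```bash
python3 - <<'E'
from h import *
import cv2
plan(.5868,.0965)
i=cams.camera_info("wrist")
cv2.imwrite('pics/w3.png',cams.get_image("wrist")[:,:,::-1])
print(i)
for p in [(.6765,.0924,.022),(.5951,.1573,.022),(.5576,-.0652,.022),(.4748,-.0047,.022)]: print(w2px("wrist",p,i).round(1))
E
```

```text
t 7.33 tcp [0.5815 0.098  0.1396] rpy [ 3.141  0.    -0.639] q [ 0.09  0.36  1.8  -0.    0.99  2.3 ] F [ 0.3 -0.5 -0.2] open 0.0366
tool shift mm [ 5.2 -1.9 -0. ] units of 25mm [ 0.21 -0.08 -0.  ]
{'mtx': array([[316.15681013,   0.        , 275.28507119],
       [  0.        , 316.15681013, 215.05204472],
       [  0.        ,   0.        ,   1.        ]]), 'eye': array([0.63866758, 0.05672318, 0.27193686]), 'attitude': array([ 2.85964271e+00, -7.08183938e-04, -2.20940207e+00])}
[206.9 110.8]
[210.1 240.7]
[469.2 113. ]
[449.4 240.7]
```

View pics/w3.png

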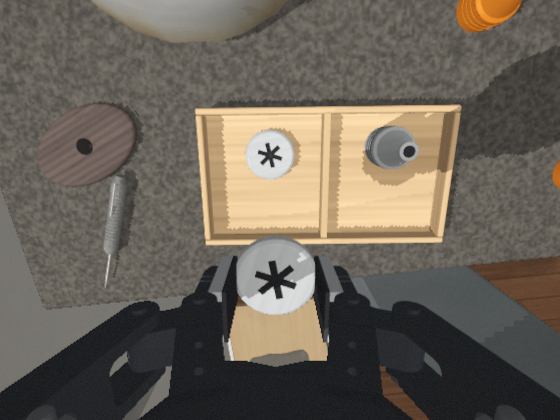

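The picture shows the tray's rim corners at (196,108), (207,244), (460,105) and (442,242). The tray die is at (270,155) and the tray nozzle at (395,148). The held die is level.

```bash
python3 - <<'E'
from h import *
c=[px2w("wrist",u,v,.022) for u,v in [(196,108),(207,244),(460,105),(442,242)]]
print(np.round(c,4)); T=np.mean(c,0); print(T)
print(px2w("wrist",270,155,.013))
a=c[0]-c[2]; yaw=-np.arctan2(a[0],a[1]); print('yaw',yaw,np.linalg.norm(a),np.linalg.norm(c[0]-c[1]))
M=R.from_euler('z',yaw).as_matrix()
for l in [(.0,.0485),(-.023,.0485),(-.023,-.0485),(.0245,.0485)]: print(l,(T+M@[*l,0])[:2].round(4))
t=T+M@[-.023,.0485,0]; plan(*t[:2],.05)
E
```

```text
[[ 6.824e-01  9.680e-02  2.200e-02]
 [ 5.939e-01  1.605e-01  2.200e-02]
 [ 5.662e-01 -6.290e-02  2.200e-02]
 [ 4.769e-01  3.000e-04  2.200e-02]]
[0.57983807 0.04866847 0.022     ]
[0.6208937  0.07384416 0.013     ]
yaw -0.6287632287014363 0.19750977542119746 0.10895876905279615
(0.0, 0.0485) [0.6084 0.0879]
(-0.023, 0.0485) [0.5898 0.1014]
(-0.023, -0.0485) [0.5327 0.023 ]
(0.0245, 0.0485) [0.6282 0.0735]
t 7.38 tcp [0.581  0.0974 0.1395] rpy [ 3.14e+00  1.00e-03 -6.40e-01] q [ 0.09  0.36  1.8  -0.    0.99  2.3 ] F [-0.2  0.3  0.5] open 0.0368
tool shift mm [ 4.6 -8.6 89.4] units of 25mm [ 0.19 -0.34  3.58]
```

Emit:
move_arm(
  jaw=[0.3, 0.3, 0.3, 0.3, 0.3, 0.3, 0.3, 0.3],
  xyz=[
    [0.11, -0.22, 0.3],
    [0, 0, 0.9],
    [0, 0, 1],
    [0, 0, 1],
    [0, 0, 0.8],
    [0, 0, 0.38],
    [0, 0, 0],
    [0, 0, 0],
  ],
  turn=[0, 0, 0, 0, 0, 0, 0, 0],
)

```text
t: 8.05
tcp_pos: [0.587, 0.0998, 0.0301]
orientation: [3.141, 0.001, -0.641]
contact_force: [0.3, -0.2, 0.2]
opening: 0.037
finger_force: 60.2
```

Emit:
move_arm(
  jaw=[0.3, 0.3, 0.3, 0.3, 0.3, 0.3, 0.3],
  xyz=[
    [0, 0, 0.15],
    [0, 0, 0.15],
    [0, 0, 0.1],
    [0, 0, 0.06],
    [0, 0, 0.04],
    [0, 0, 0],
    [0, 0, 0],
  ],
  turn=[0, 0, 0, 0, 0, 0, 0],
)

```text
t: 8.63
tcp_pos: [0.5872, 0.1004, 0.0181]
orientation: [-3.142, -0.0, -0.64]
contact_force: [0.2, -0.6, -0.5]
opening: 0.0365
finger_force: 60.2
```

Emit:
move_arm(
  jaw=[0.3, 0.3, 0.3, 0.57, 0.57, 0.57, 0.57, 0.57],
  xyz=[
    [0, 0, 0.05],
    [0, 0, 0.03],
    [0, 0, 0],
    [0, 0, 0],
    [0, 0, 0],
    [0, 0, 0],
    [0, 0, 0],
    [0, 0, -0.2],
  ],
  turn=[0, 0, 0, 0, 0, 0, 0, 0],
)

```text
t: 9.3
tcp_pos: [0.5862, 0.1002, 0.0203]
orientation: [3.14, 0.002, -0.64]
contact_force: [0.5, 0.3, 0.1]
opening: 0.0486
finger_force: 0.0
```

Emit:
move_arm(
  jaw=[0.57, 0.57, 0.57, 0.57, 0.57, 0.57, 0.57],
  xyz=[
    [0, 0, -0.4],
    [0, 0, -0.8],
    [0, 0, -1],
    [0, 0, -1],
    [0, 0, -1],
    [0, 0, -1],
    [0, 0, 0],
  ],
  turn=[0, 0, 0, 0, 0, 0, 0],
)

```text
t: 9.88
tcp_pos: [0.5918, 0.1008, 0.1584]
orientation: [-3.133, -0.009, -0.64]
contact_force: [1.3, -0.1, 1.3]
opening: 0.0486
finger_force: 0.0
```

```bash
python3 - <<'E'
from h import *
import cv2
a=cams.get_image("wrist")[:,:,::-1]
cv2.imwrite('pics/w4.png',a)
plan((.4532+.4578)/2,-.204,.1)
E
```

```text
t 9.93 tcp [0.5904 0.1007 0.1559] rpy [-3.135 -0.007 -0.64 ] q [ 0.1   0.35  1.77 -0.    1.01  2.31] F [ 0.3 -0.4 -0.3] open 0.0486
tool shift mm [ 73.4 325.2  54.5] units of 25mm [ 2.94 13.01  2.18]
```

View pics/w4.png

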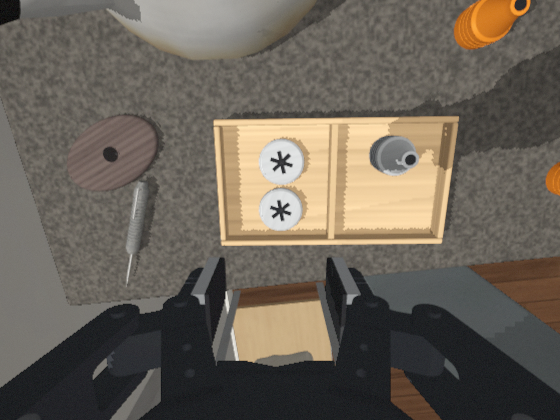

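The new die lies flat at (280,210), beside the tray die at (281,161) in the same compartment. Next is the nozzle.

Emit:
move_arm(
  jaw=[0.65, 0.65, 0.65, 0.65, 0.65, 0.65, 0.65, 0.65, 0.65, 0.65],
  xyz=[
    [0.23, 0.99, 0],
    [0.23, 0.99, 0],
    [0.23, 0.99, 0],
    [0.23, 0.99, 0],
    [0.23, 0.99, 0],
    [0.23, 0.99, 0],
    [0.23, 0.99, 0],
    [0.23, 0.99, 0],
    [0.23, 0.99, 0],
    [0.23, 0.99, 0],
  ],
  turn=[0, 0, 0, 0, 0, 0, 0, 0, 0, 0],
)

```text
t: 10.77
tcp_pos: [0.4838, -0.1332, 0.1502]
orientation: [3.141, 0.002, -0.64]
contact_force: [0.6, -0.3, -0.1]
opening: 0.0551
finger_force: 0.0
```

Emit:
move_arm(
  jaw=[0.65, 0.65, 0.65, 0.65, 0.65],
  xyz=[
    [0.24, 0.99, 0],
    [0.26, 0.99, 0],
    [0.25, 0.99, 0],
    [0, 0, 0],
    [0, 0, 0],
  ],
  turn=[0, 0, 0, 0, 0],
)

```text
t: 11.18
tcp_pos: [0.455, -0.2038, 0.1503]
orientation: [-3.142, 0.002, -0.643]
contact_force: [0.0, -0.0, -0.0]
opening: 0.0556
finger_force: 0.0
```

```bash
python3 - <<'E'
from h import *
import cv2
i=cams.camera_info("wrist"); im=cams.get_image("wrist")
cv2.imwrite('pics/w5.png',im[:,:,::-1])
plan(.4555,-.204,.03)
print(w2px("wrist",[.4555,-.204,.024],i),w2px("wrist",[.4555,-.204,.052],i))
E
```

```text
t 11.23 tcp [ 0.4554 -0.203   0.1504] rpy [-3.141e+00  2.000e-03 -6.420e-01] q [-0.51  0.18  2.    0.    0.96  1.71] F [ 0.2 -0.2 -0.6] open 0.0556
tool shift mm [  0.9   0.7 120.4] units of 25mm [0.03 0.03 4.82]
[276.07757092 209.25332603] [276.16435781 218.87646944]
```

View pics/w5.png

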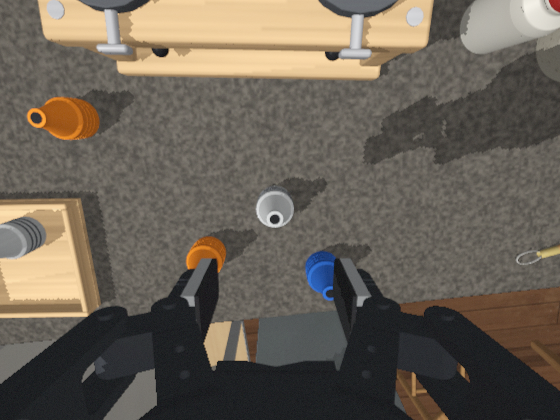

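The nozzle tip at (275,218.5) is exactly where predicted, and the orange and blue look-alikes are clear of the fingers. I'll descend.

Emit:
move_arm(
  jaw=[0.65, 0.65, 0.65, 0.65, 0.65, 0.65, 0.65, 0.65, 0.65],
  xyz=[
    [0.03, 0.03, 0.7],
    [0, 0, 1],
    [0, 0, 1],
    [0, 0, 1],
    [0, 0, 1],
    [0, 0, 0.4],
    [0, 0, 0.3],
    [0, 0, 0.1],
    [0, 0, 0],
  ],
  turn=[0, 0, 0, 0, 0, 0, 0, 0, 0],
)

```text
t: 11.98
tcp_pos: [0.4567, -0.204, 0.0136]
orientation: [-3.142, -0.0, -0.64]
contact_force: [0.1, -0.4, -0.2]
opening: 0.0557
finger_force: 0.0
```

Emit:
move_arm(
  jaw=[0.2, 0.2, 0.2, 0.2, 0.2, 0.2, 0.2, 0.2],
  xyz=[
    [0, 0, 0],
    [0, 0, 0],
    [0, 0, 0],
    [0, 0, 0],
    [0, 0, 0],
    [0, 0, 0],
    [0, 0, 0],
    [0, 0, 0],
  ],
  turn=[0, 0, 0, 0, 0, 0, 0, 0],
)

```text
t: 12.65
tcp_pos: [0.4577, -0.205, 0.0152]
orientation: [-3.141, -0.003, -0.641]
contact_force: [-0.6, 1.9, 6.3]
opening: 0.0289
finger_force: 59.6
```

Emit:
move_arm(
  jaw=[0.2, 0.2, 0.2, 0.2, 0.2, 0.2, 0.2],
  xyz=[
    [0, 0, -0.2],
    [0, 0, -0.5],
    [0, 0, -1],
    [0, 0, -1],
    [0, 0, -1],
    [0, 0, -1],
    [0, 0, -0.5],
  ],
  turn=[0, 0, 0, 0, 0, 0, 0],
)

```text
t: 13.23
tcp_pos: [0.4577, -0.2052, 0.147]
orientation: [-3.141, -0.005, -0.64]
contact_force: [0.0, -0.0, -1.0]
opening: 0.0296
finger_force: 59.4
```

Emit:
move_arm(
  jaw=[0.2, 0.2, 0.2, 0.2, 0.2, 0.2, 0.2, 0.2, 0.2, 0.2],
  xyz=[
    [-0.2, -0.5, 0],
    [-0.33, -0.98, 0],
    [-0.33, -0.98, 0],
    [-0.33, -0.98, 0],
    [-0.33, -0.98, 0],
    [-0.33, -0.98, 0],
    [-0.33, -0.98, 0],
    [-0.33, -0.98, 0],
    [-0.33, -0.98, 0],
    [-0.2, -0.7, 0],
  ],
  turn=[0, 0, 0, 0, 0, 0, 0, 0, 0, 0],
)

```text
t: 14.07
tcp_pos: [0.5304, 0.0243, 0.1439]
orientation: [-3.141, -0.0, -0.639]
contact_force: [0.5, -0.5, 0.4]
opening: 0.0295
finger_force: 59.4
```

Emit:
move_arm(
  jaw=[0.2, 0.2],
  xyz=[
    [0, 0, 0],
    [0, 0, 0],
  ],
  turn=[0, 0],
)

```text
t: 14.23
tcp_pos: [0.5302, 0.0229, 0.1437]
orientation: [3.141, -0.0, -0.638]
contact_force: [-0.1, 0.3, -0.5]
opening: 0.0293
finger_force: 59.4
```

```bash
python3 - <<'E'
from h import *
plan(.531,.0225,.035)
E
```

```text
t 14.23 tcp [0.5302 0.0229 0.1437] rpy [ 3.141 -0.    -0.638] q [-0.04  0.25  1.93 -0.    0.96  2.17] F [-0.1  0.3 -0.5] open 0.0293
tool shift mm [  0.9  -0.2 108.7] units of 25mm [ 0.04 -0.01  4.35]
```

Emit:
move_arm(
  jaw=[0.2, 0.2, 0.2, 0.2, 0.2, 0.2, 0.2],
  xyz=[
    [0, 0, 0.4],
    [0, 0, 1],
    [0, 0, 1],
    [0, 0, 1],
    [0, 0, 0.7],
    [0, 0, 0.25],
    [0, 0, 0],
  ],
  turn=[0, 0, 0, 0, 0, 0, 0],
)

```text
t: 14.82
tcp_pos: [0.5276, 0.0214, 0.0324]
orientation: [3.138, 0.004, -0.642]
contact_force: [-0.1, 0.1, 0.1]
opening: 0.0295
finger_force: 59.4
```

Emit:
move_arm(
  jaw=[0.2, 0.2, 0.2, 0.2, 0.2, 0.2, 0.2],
  xyz=[
    [0, 0, 0.2],
    [0, 0, 0.14],
    [0, 0, 0.1],
    [0, 0, 0.06],
    [0, 0, 0.04],
    [0, 0, 0.02],
    [0, 0, 0],
  ],
  turn=[0, 0, 0, 0, 0, 0, 0],
)

```text
t: 15.4
tcp_pos: [0.5305, 0.0224, 0.021]
orientation: [-3.141, -0.0, -0.64]
contact_force: [0.4, 0.2, -0.8]
opening: 0.0295
finger_force: 59.4
```

Emit:
move_arm(
  jaw=[0.2, 0.2, 0.2, 0.5, 0.5, 0.5, 0.5, 0.5, 0.5],
  xyz=[
    [0, 0, 0.04],
    [0, 0, 0.02],
    [0, 0, 0],
    [0, 0, 0],
    [0, 0, 0],
    [0, 0, 0],
    [0, 0, 0],
    [0, 0, 0],
    [0, 0, -0.2],
  ],
  turn=[0, 0, 0, 0, 0, 0, 0, 0, 0],
)

```text
t: 16.15
tcp_pos: [0.5293, 0.0224, 0.0235]
orientation: [3.14, 0.002, -0.64]
contact_force: [-0.5, 0.0, 0.3]
opening: 0.0428
finger_force: 0.0
```

Emit:
move_arm(
  jaw=[0.5, 0.5, 0.5, 0.5, 0.5, 0.5, 0.5, 0.5, 0.5, 0.5],
  xyz=[
    [0, 0, -0.4],
    [0, 0, -0.8],
    [0, 0, -1],
    [0, 0, -1],
    [0, 0, -1],
    [0, 0, -1],
    [0, 0, -1],
    [0, 0, -1],
    [0, 0, -1],
    [0, 0, -1],
  ],
  turn=[0, 0, 0, 0, 0, 0, 0, 0, 0, 0],
)

```text
t: 16.98
tcp_pos: [0.5301, 0.0224, 0.2566]
orientation: [-3.141, -0.001, -0.64]
contact_force: [-0.5, 0.1, 0.3]
opening: 0.0427
finger_force: 0.0
```

Emit:
move_arm(
  jaw=[0.75, 0.75, 0.75, 0.75],
  xyz=[
    [0, 0, -1],
    [0, 0, -0.8],
    [0, 0, 0],
    [0, 0, 0],
  ],
  turn=[0, 0, 0, 0],
)

```text
t: 17.32
tcp_pos: [0.5311, 0.0223, 0.3016]
orientation: [-3.139, -0.004, -0.64]
contact_force: [-0.3, 1.1, -0.0]
opening: 0.0641
finger_force: 0.0
```

```bash
python3 - <<'E'
from h import *
import cv2
i=cams.camera_info("wrist"); im=cams.get_image("wrist")
top=cams.get_image("top")
a=cv2.resize(top[100:240,130:370],(480,280),interpolation=cv2.INTER_CUBIC)
b=im[:,:]
b=cv2.resize(b,(480,360))[:310]
cv2.imwrite('pics/w6.png',np.vstack([a,b])[:,:,::-1])
plan(.6248,-.231,.25)
c=np.array([.6248,-.231,.176]); print(w2px("wrist",c,i), i)
E
```

```text
t 17.42 tcp [0.5294 0.0224 0.2985] rpy [ 3.141e+00  1.000e-03 -6.400e-01] q [-0.04  0.08  1.79  0.    1.27  2.17] F [-0.  -0.4 -0.7] open 0.0645
tool shift mm [227.9 146.2  48.4] units of 25mm [9.12 5.85 1.93]
[ 504.04130193 -126.14192033] {'mtx': array([[316.15681013,   0.        , 275.28507119],
       [  0.        , 316.15681013, 215.05204472],
       [  0.        ,   0.        ,   1.        ]]), 'eye': array([ 0.58754205, -0.01911729,  0.43419072]), 'attitude': array([ 2.86355574e+00,  2.50979605e-03, -2.21102792e+00])}
```

View pics/w6.png

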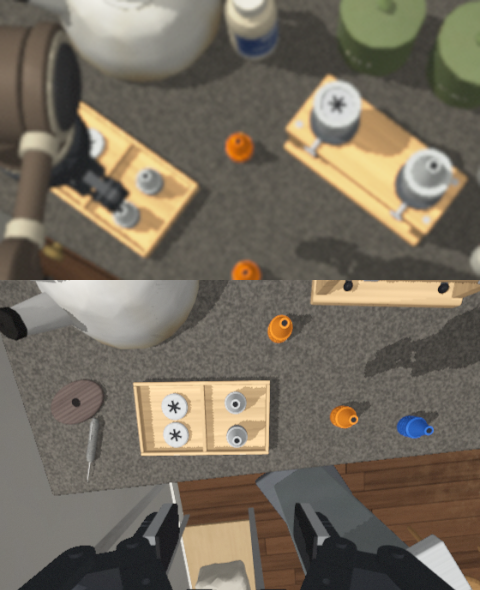

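Both loose parts are in the right compartments: the nozzles are together at right and the dies together at left. Next I'll move above the cap and turn to mid-range of the wrist.

Emit:
move_arm(
  jaw=[0.75, 0.75, 0.75, 0.75, 0.75, 0.75, 0.75, 0.75, 0.75, 0.75],
  xyz=[
    [0.91, 0.58, 0],
    [0.91, 0.58, 0],
    [0.91, 0.58, 0],
    [0.91, 0.58, 0],
    [0.91, 0.58, 0],
    [0.91, 0.58, 0],
    [0.91, 0.58, 0],
    [0.91, 0.58, 0],
    [0.91, 0.58, 0],
    [0.91, 0.58, 0],
  ],
  turn=[0, 0, 0, 0, 0, 0, 0, 0, 0, 0],
)

```text
t: 18.25
tcp_pos: [0.6253, -0.2306, 0.2965]
orientation: [3.141, 0.004, -0.64]
contact_force: [1.2, 0.3, -0.5]
opening: 0.064
finger_force: 0.0
```

Emit:
move_arm(
  jaw=[0.75, 0.75, 0.75, 0.75, 0.75, 0.75, 0.75, 0.75, 0.75],
  xyz=[
    [0, 0, 0],
    [0, 0, 0],
    [0, 0, 0],
    [0, 0, 0],
    [0, 0, 0],
    [0, 0, 0],
    [0, 0, 0],
    [0, 0, 0],
    [0, 0, 0],
  ],
  turn=[-1, -1, -1, -1, -1, -1, -1, -1, -1],
)

```text
t: 19.0
tcp_pos: [0.625, -0.2293, 0.2965]
orientation: [-3.139, 0.004, 0.265]
contact_force: [0.7, -0.3, 0.5]
opening: 0.0638
finger_force: 0.0
```

Emit:
move_arm(
  jaw=[0.75, 0.75, 0.75, 0.75, 0.75, 0.75, 0.75, 0.75, 0.75, 0.75],
  xyz=[
    [0, 0, 0],
    [0, 0, 0],
    [0, 0, 0],
    [0, 0, 0],
    [0, 0, 0],
    [0, 0, 0],
    [0, 0, 0],
    [0, 0, 0],
    [0, 0, 0],
    [0, 0, 0],
  ],
  turn=[-1, -1, -1, -1, -1, -1, -1, -1, -1, -0.3],
)

```text
t: 19.83
tcp_pos: [0.625, -0.2293, 0.2965]
orientation: [-3.137, -0.0, 1.194]
contact_force: [0.8, 0.2, -0.1]
opening: 0.0639
finger_force: 0.0
```

```bash
python3 - <<'E'
from h import *
import cv2
i=cams.camera_info("wrist"); im=cams.get_image("wrist")
cv2.imwrite('pics/w7.png',im[:,:,::-1])
plan(.6248,-.231,.2)
c=np.array([.6248,-.231,.176]); print(w2px("wrist",c,i))
np.save('i7.npy',i,allow_pickle=True)
E
```

```text
t 19.88 tcp [ 0.625  -0.2293  0.2965] rpy [-3.137 -0.     1.193] q [-0.42  0.35  1.47  0.    1.33 -0.04] F [-0.4  0.  -0.1] open 0.0642
tool shift mm [-1.6  0.9 96.5] units of 25mm [-0.07  0.04  3.86]
[276.36078726 214.87909554]
```

View pics/w7.png

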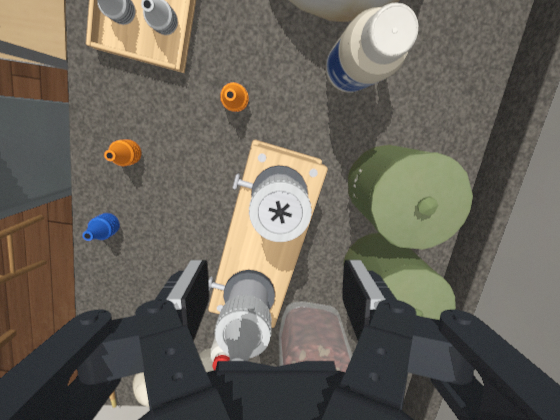

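The cap's star is at (280.5,211.5) against a predicted (276.4,214.9), about 3 mm off. Canister clearance is about 69 mm from the axis, while the fingers reach 47 mm.

```bash
python3 - <<'E'
from h import *
i=np.load('i7.npy',allow_pickle=True).item()
p=px2w("wrist",280.5,211.5,.176,i); print(p)
a=(p[:2]*2+[.6248,-.231])/3
plan(*a,.155)
E
```

```text
[ 0.62906608 -0.22954705  0.176     ]
t 19.88 tcp [ 0.625  -0.2293  0.2965] rpy [-3.137 -0.     1.193] q [-0.42  0.35  1.47  0.    1.33 -0.04] F [-0.4  0.  -0.1] open 0.0642
tool shift mm [  0.3   3.4 141.5] units of 25mm [0.01 0.14 5.66]
```

Emit:
move_arm(
  jaw=[0.75, 0.75, 0.75, 0.75, 0.75, 0.75, 0.75, 0.75, 0.75, 0.75],
  xyz=[
    [0.01, 0.14, 0.6],
    [0, 0, 1],
    [0, 0, 1],
    [0, 0, 1],
    [0, 0, 0.7],
    [0, 0, 0.5],
    [0, 0, 0.4],
    [0, 0, 0.3],
    [0, 0, 0.16],
    [0, 0, 0],
  ],
  turn=[0, 0, 0, 0, 0, 0, 0, 0, 0, 0],
)

```text
t: 20.72
tcp_pos: [0.6293, -0.2308, 0.1571]
orientation: [-3.141, -0.0, 1.19]
contact_force: [-0.2, 0.2, 0.3]
opening: 0.0639
finger_force: 0.0
```

Emit:
move_arm(
  jaw=[0.64, 0.64, 0.64, 0.64],
  xyz=[
    [0, 0, 0],
    [0, 0, 0],
    [0, 0, 0],
    [0, 0, 0],
  ],
  turn=[0, 0, 0, 0],
)

```text
t: 21.05
tcp_pos: [0.6298, -0.2311, 0.1586]
orientation: [3.14, 0.0, 1.19]
contact_force: [-0.8, 0.8, 0.5]
opening: 0.0544
finger_force: 0.4
```

Emit:
move_arm(
  jaw=[0.4, 0.4, 0.4, 0.4, 0.4, 0.4],
  xyz=[
    [0, 0, 0.06],
    [0, 0, 0],
    [0, 0, 0],
    [0, 0, 0],
    [0, 0, 0],
    [0, 0, 0],
  ],
  turn=[0, 0, 0, 0, 0, 0],
)

```text
t: 21.55
tcp_pos: [0.6291, -0.2309, 0.1588]
orientation: [-3.141, 0.0, 1.19]
contact_force: [-5.6, 1.0, 8.1]
opening: 0.0505
finger_force: 60.8
```

```bash
python3 - <<'E'
from h import *
plan(.6275,-.2302,.155); print(manip.state()['moment'])
E
```

```text
t 21.55 tcp [ 0.6291 -0.2309  0.1588] rpy [-3.141  0.     1.19 ] q [-0.42  0.47  1.58 -0.    1.09 -0.04] F [-5.6  1.   8.1] open 0.0505
tool shift mm [ 0.1 -1.8  3.8] units of 25mm [ 0.   -0.07  0.15]
[0.27916092 0.82208416 0.00962891]
```

Emit:
move_arm(
  jaw=[0.4, 0.4, 0.4, 0.4, 0.4],
  xyz=[
    [0, -0.04, -0.03],
    [0, 0, 0],
    [0, 0, 0],
    [0, 0, 0],
    [0, 0, 0],
  ],
  turn=[0, 0, -0.7, -0.7, 0],
)

```text
t: 21.97
tcp_pos: [0.6291, -0.2306, 0.1588]
orientation: [3.14, 0.0, 1.332]
contact_force: [-3.0, 1.7, 6.5]
opening: 0.0509
finger_force: 62.2
```

```bash
python3 - <<'E'
from h import *
plan(.6275,-.2302,.155); s=manip.state(); print(s['moment'],s['tau'].round(2))
E
```

```text
t 21.97 tcp [ 0.6291 -0.2306  0.1588] rpy [3.14  0.    1.332] q [-0.42  0.47  1.58  0.    1.08 -0.18] F [-3.   1.7  6.5] open 0.0509
tool shift mm [ 0.  -1.7  3.8] units of 25mm [ 0.   -0.07  0.15]
[0.16592891 0.52029944 0.02809891] [  0.05 -43.01 -24.9    0.14  -0.96  -0.3 ]
```

Emit:
move_arm(
  jaw=[0.4, 0.4, 0.4, 0.4],
  xyz=[
    [0, 0, 0],
    [0, 0, 0],
    [0, 0, 0],
    [0, 0, 0],
  ],
  turn=[-0.7, -0.7, -0.7, 0],
)

```text
t: 22.3
tcp_pos: [0.629, -0.2304, 0.1588]
orientation: [3.141, 0.0, 1.542]
contact_force: [-3.6, 1.6, 6.8]
opening: 0.0506
finger_force: 62.2
```

```bash
python3 - <<'E'
from h import *
plan(.6275,-.2302,.155); s=manip.state(); print(s['moment'],s['tau'].round(2))
E
```

```text
t 22.3 tcp [ 0.629  -0.2304  0.1588] rpy [3.141 0.    1.542] q [-0.42  0.47  1.58  0.    1.08 -0.39] F [-3.6  1.6  6.8] open 0.0506
tool shift mm [ 0.2 -1.5  3.8] units of 25mm [ 0.01 -0.06  0.15]
[0.18852598 0.55172268 0.06585673] [ -0.19 -42.86 -25.01   0.08  -1.08  -0.28]
```

It has turned 20° counter-clockwise at a low, steady torque, so that is the loosening way. I'll continue toward 80°.

Emit:
move_arm(
  jaw=[0.4, 0.4, 0.4, 0.4, 0.4, 0.4, 0.4, 0.4, 0.4, 0.4],
  xyz=[
    [0, 0, 0],
    [0, 0, 0],
    [0, 0, 0],
    [0, 0, 0],
    [0, 0, 0],
    [0, 0, 0],
    [0, 0, 0],
    [0, 0, 0],
    [0, 0, 0],
    [0, 0, 0],
  ],
  turn=[-0.9, -0.9, -0.9, -0.9, -0.9, -0.9, -0.9, -0.9, -0.9, -0.9],
)

```text
t: 23.13
tcp_pos: [0.629, -0.2306, 0.1588]
orientation: [3.141, 0.001, 2.444]
contact_force: [-3.6, 0.8, 6.3]
opening: 0.0505
finger_force: 62.2
```

```bash
python3 - <<'E'
from h import *
plan(.6275,-.2302,.155); s=manip.state(); print(s['moment'],s['tau'].round(2))
E
```

```text
t 23.13 tcp [ 0.629  -0.2306  0.1588] rpy [3.141e+00 1.000e-03 2.444e+00] q [-0.42  0.47  1.58  0.    1.08 -1.29] F [-3.6  0.8  6.3] open 0.0505
tool shift mm [ 1.4 -0.7  3.8] units of 25mm [ 0.06 -0.03  0.15]
[ 0.14004367  0.53455294 -0.12077837] [ 2.000e-02 -4.277e+01 -2.507e+01  2.000e-02 -1.110e+00  6.200e-01]
```

Emit:
move_arm(
  jaw=[0.4, 0.4, 0.4, 0.4, 0.4],
  xyz=[
    [0, 0, 0],
    [0, 0, -0.06],
    [0, 0, -0.08],
    [0, 0, -0.1],
    [0, 0, 0],
  ],
  turn=[0, 0, 0, 0, 0],
)

```text
t: 23.55
tcp_pos: [0.6288, -0.2305, 0.1629]
orientation: [3.141, 0.0, 2.44]
contact_force: [0.7, -0.9, -2.2]
opening: 0.0506
finger_force: 62.5
```

The cap is rising with only its own weight (2.2 N). I'll lift it clear.

Emit:
move_arm(
  jaw=[0.4, 0.4, 0.4, 0.4, 0.4, 0.4, 0.4, 0.4, 0.4, 0.4],
  xyz=[
    [0, 0, -0.2],
    [0, 0, -0.3],
    [0, 0, -0.3],
    [0, 0, -0.4],
    [0, 0, -0.5],
    [0, 0, -0.6],
    [0, 0, -0.6],
    [0, 0, -0.4],
    [0, 0, -0.2],
    [0, 0, 0],
  ],
  turn=[0, 0, 0, 0, 0, 0, 0, 0, 0, 0],
)

```text
t: 24.38
tcp_pos: [0.6297, -0.231, 0.2532]
orientation: [3.14, 0.004, 2.44]
contact_force: [-0.3, 0.8, -1.4]
opening: 0.0505
finger_force: 62.6
```

Emit:
move_arm(
  jaw=[0.4, 0.4, 0.4, 0.4],
  xyz=[
    [0, 0, -0.4],
    [0, 0, -0.2],
    [0, 0, 0],
    [0, 0, 0],
  ],
  turn=[0, 0, 0, 0],
)

```text
t: 24.72
tcp_pos: [0.6287, -0.2306, 0.2657]
orientation: [3.142, 0.0, 2.44]
contact_force: [-0.7, -0.1, -2.0]
opening: 0.0506
finger_force: 62.7
```

```bash
python3 - <<'E'
from h import *
import cv2
plan(.6288,-.2305)
f=cams.get_image("side"); t=cams.get_image("top"); a=cams.get_image("wrist")
b=np.hstack([cv2.resize(a,(400,300)),cv2.resize(f,(400,300))])
c=np.hstack([cv2.resize(t,(400,300)),cv2.resize(f[120:260,180:367],(400,300),interpolation=cv2.INTER_CUBIC)])
cv2.imwrite('pics/fin.png',np.vstack([b,c])[:,:,::-1])
E
```

```text
t 24.72 tcp [ 0.6287 -0.2306  0.2657] rpy [3.142 0.    2.44 ] q [-0.42  0.37  1.5  -0.    1.27 -1.29] F [-0.7 -0.1 -2. ] open 0.0506
tool shift mm [-0.   0.2  0. ] units of 25mm [-0.    0.01  0.  ]
```

View pics/fin.png

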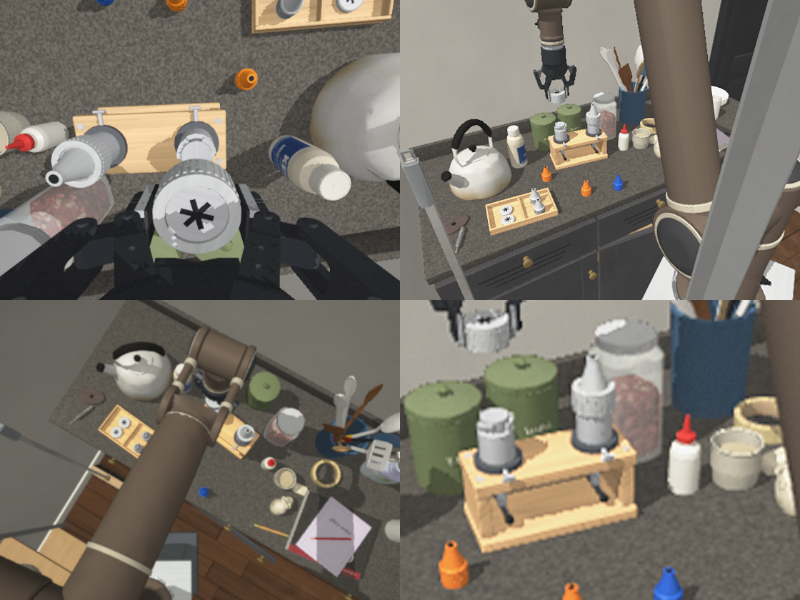

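The cap is held level about 107 mm above its bare neck. The spout cap is still on, the tray is sorted, and the pot, bottle and skull look undisturbed. I'll hand in.

```bash
python3 -c "
from bench import manip
print(manip.finish_job())"
```

```text
the job is handed in; nothing more can be done
None
```

The job is handed in after about 25 s of robot time: the loose die and nozzle are in their matching tray compartments, and the flat-topped cap (it loosened counter-clockwise) is held level about 107 mm above its seat on its own barrel.

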